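# Vent and open the pressure cap of the wash reservoir

### The arm

A 7-joint arm with a two-finger parallel gripper is mounted at the origin on a cart in front of the work surface, level with it; the furniture and walls round the work are solid. World frame = base frame: x ahead of the robot, y to its left, z up, the work surface at z = 0. Lengths are in m, angles in rad, forces in N, time in s.
With the tool pointing down it reaches from about 0.425 to 1.025 m from the base axis. Payload 9.4 kg.
Tool frame: the origin (TCP) lies midway between the tips of the shut fingers; the grasp point (between the pads) lies manip.grasp_offset behind it (manip.grasp_offset is the distance from the TCP to the grasp point, in m); z points along the fingers, y is the line along which they close (so a half turn about z gives the same grasp; the last joint's range is limited). The gripper opens to 93 mm and grips with 3 to 60 N. Pads are 15 mm wide; open, the fingers measure 128 mm over their backs; the gripper's body (75 mm by 188 mm) begins 65 mm behind the grasp point.
Start: joints at [1.147, 0.599, -0.003, 1.599, 0.002, 0.943, -0.08], TCP at [0.246, -0.682, 0.219] pointing down, gripper open.
Joint ranges: [-2.57, 2.57], [-0.35, 1.97], [-1.29, 1.29], [0.11, 2.56], [-1.05, 4.19], [0.11, 1.86], [-2.63, 2.63]. Speed limits (rad/s): [2.22, 2.22, 3.01, 3.01, 3.14, 3.14, 3.14].

### API

Orientations are given as a 3x3 rotation matrix whose columns are the frame's x, y, z axes.
In Python, from cell import manip gives the robot as it stands. The module is installed in compiled form; this text tells all that it offers.
- The arm moves only by the shell command python3 -m handwheel 'ROWS' [OPENING] [FORCE]. ROWS is JSON, a list of rows, each an object of numbers: "x", "y", "z": the shift along the tool's x, y, z in units of 0.15 m (1.0 is 0.15 m); "ax", "ay", "az": the turn, a rotation vector about the tool's x, y, z in units of pi/2 rad (1.0 is pi/2 rad). A call has 1 to 20 rows; each row shifts and turns the commanded pose from where the row before left it, along the tool's axes as they then stand; what a row does not reach is not made up. A row lasts 1/12 s, in which the tool goes at most 41.7 mm and 7.16 degrees, less where a joint would pass 70% of its speed; a pose out of reach is approached as far as the arm can. A call with a number of a shift or a turn outside -1 to 1 is refused whole. A call with a gripper value outside its range is refused whole. OPENING is the opening, from 0 (shut) to 1 (fully open), set as the call begins (- or left out, the last holds). The fingers move at their own pace and stop on an object; FORCE is the grip in N (left out, the last holds). Time passes only in rows, so rows that do not move let the fingers close. It gives the time, the measured TCP pose, the force and the opening at its end, in the units of the state.
- manip.state(): the state, without advancing time (a new reading comes with each control period).
- manip.camera(name): name is "side" or "top" or "wrist"; returns the picture (384x512x3 uint8, blue, green, red); there is no depth.
- manip.camera_model(name): a dict with "K" (3x3 intrinsics, pixels), "xyz" and "attitude" of the camera in the world. Camera axes: x right, y down, z forward; pixel columns grow to the right and rows downward; lengths in m; the calibration is good to about 2 mm. A picture is of the moment at which its call begins: read the wrist's pose just before it. camera_model takes no time and is no camera call; for the wrist camera it gives the pose at the moment of the call.
- manip.hand_in(): hands the job in, once; it reports no verdict.
Trained networks look in the newest picture that a camera, given by its name, has taken for a name from the list of things; names that differ only in an ending like _2 or _b are one class to them, and where a whole thing is asked for, a point or a joint stands for the part that bears it (a point fixed in the world has none). Each returns a list of dicts, best first, with "p" (0 to 1); they miss things now and then, are a little off and sometimes report something else, mostly with a low value. They report only what shows in the picture. A call takes as long as a camera call.
- manip.search_frame(thing, camera): "point" ([x, y, z] in m, in world coordinates, good to about 4 mm: the middle of the surface that is visible of it).
- manip.masks_of(thing, camera): "region" (384x512 bool, what is visible of it).
The state is a dict: "time": time; "joint_pos": joint angles; "qd": joint speeds; "joint_efforts": joint torques, N m; "position": TCP position; "tcp_rot": TCP orientation; "force": force on the tool from outside, world axes, zero at the start; "moment": the same for the moment, N m; "gripper_width": opening from 0.0 (shut) to 1.0 (fully open).
Only numpy, scipy, OpenCV 4.12 (cv2) and the standard library are available. Lean on these libraries where they do the work, as an engineer would, in place of code of your own. Each camera call takes 0.05 s, during which the arm holds its last target. There are 200 camera calls.

### The job

Open the wash reservoir. Without pressing on it, turn its cap by its orange knob anticlockwise (seen from above) to the first stop and wait there for about a second so the pressure vents; then press the cap down against its spring, turn it on past the stop until it comes free, and lift it off. Keep the cap upright and lower it into the steel tray till it stands flat on the tray floor, and only then let go of it, without disturbing the bottles and jars standing about.

Things in the scene. Friction and masses are not known exactly. Their poses are not given: they have to be found in the camera images.
- cap_knob (a point): Centre of the round orange knob on the loose pressure cap: 48 mm across, 30 mm high, z up (pinch it from above at any yaw). It stands on the cap's black disc, 15 mm below this point. A white dash on knob and disc points along the point's +x. Starts closed: x within 5 degrees of neck's x, 33 mm above neck. It stays at the angle where it is left; at a stop the fingers slip on the knob.
- cap: The whole cap, heavy, about 400 g; disc and skirt 86 mm across, 59 mm from skirt rim to knob top. Origin at the centre of the skirt's lower rim, 44 mm straight below cap_knob, same axes. Once free, the spring lifts it 2 mm; it then lifts straight up and is clear of the neck after 25 mm.
- neck (a point): Centre of the neck's top, 120 mm above the worktop, on the cap's turning axis, z up. Cap angle = from this x axis to cap_knob's x, anticlockwise from above: 0 closed; 30 degrees first stop (a hard tooth blocks the cap while it is up); from 67 to 82 free to lift, best 75, hard end stop at 82. The neck is aluminium, 73 mm wide.
- tank: The wash reservoir: white square tank 110 x 110 x 94 mm, fixed to the worktop; origin at its underside's centre, axes as neck. Studs on its deck by the cap, on the +x side, mark closed (green), first stop (yellow), free (red). To pass the first stop, press the cap down 6 mm or more (best 8.5; bottoms at 11) (takes 6 N at the top, 11 N at the bottom), and keep it down till 70 degrees.
- tray_floor (a point): Centre of the inner floor of the fixed steel cap tray, 4 mm above the worktop, z up. Tray: 150 mm along this point's x, 130 mm along y outside; 142 x 122 mm inside; rim 14 mm high, wire handle on its -x side. The cap standing flat on the floor has cap_knob 44 mm above this point.
- reagent_bottle: Loose tall white bottle with a blue band, 50 mm across, 135 mm high; origin at the centre of its underside. Leave alone.
- swab_jar: Loose steel jar with a knobbed lid, 69 mm across, 105 mm high; origin at the centre of its underside. Leave alone.
- jar_a: Loose white specimen jar, 41 mm across, 58 mm high; origin at the centre of its underside. Leave alone.
- small_bottle: Loose small white bottle with a blue band, 46 mm across, 100 mm high; origin at the centre of its underside. Leave alone.

How it is judged:
By the outcome, as a careful person would: the job done as asked, in the order asked, and still so for the second after the job is handed in, with the robot touching nothing.
It also fails if it takes over 56 s, if anything falls off the work surface, if the arm or the gripper's body presses on something with over 40 N, if the wrist force passes 120 N, or if a joint passes its speed limit or range.

## Working session

There is one attempt and no reset: what is moved stays moved. The work goes in short steps, Python scripts to look and compute and a shell command to move; the robot and the scene stay as the last step left them, time stands still between calls to the robot, and variables do not carry over. Pictures are saved under pics/ and viewed, on a budget of 10 in all, crops included, one or two more only if the job needs it, and the job is handed in when it is done.

```bash
mkdir -p pics; python3 - <<'E'
from cell import manip
import cv2,numpy as np
s=manip.state();print(s['time'],s['position'],s['tcp_rot'],s['gripper_width'],manip.grasp_offset,s['force'])
ims=[]
for c in ['top','side']:
    im=manip.camera(c);cv2.imwrite(f'pics/{c}0.png',im)
    m=manip.camera_model(c);print(c,np.round(m['K'],1).tolist(),np.round(m['xyz'],3),np.round(m['attitude'],3).tolist())
    for t in ['cap_knob','neck','tank','tray_floor','reagent_bottle','swab_jar','jar_a','small_bottle']:
        try:
            print(t,[(np.round(d['point'],3).tolist(),round(d['p'],2)) for d in manip.search_frame(t,c)[:2]])
        except Exception as e: print(t,e)
E
```

```text
0.0 [ 0.24627439 -0.68137753  0.21775288] [[ 9.40430463e-01  3.39985491e-01 -6.41063909e-04]
 [ 3.39986073e-01 -9.40429408e-01  1.41398210e-03]
 [-1.22141955e-04 -1.54770464e-03 -9.99998795e-01]] 0.9986144851764169 0.0188 [-0.06407173  0.58632791 -1.06779762]
top [[425.1, 0.0, 260.2], [0.0, 425.1, 191.9], [0.0, 0.0, 1.0]] [ 0.405 -0.425  0.985] [[0.059, -0.976, 0.209], [-0.998, -0.058, 0.012], [0.001, -0.209, -0.978]]
cap_knob [([0.535, -0.198, 0.136], 0.96)]
neck [([0.507, -0.231, 0.087], 0.91)]
tank [([0.51, -0.228, 0.088], 0.94)]
tray_floor [([0.511, -0.453, 0.008], 0.7)]
reagent_bottle [([0.715, -0.2, 0.092], 0.8)]
swab_jar []
jar_a [([0.666, -0.413, 0.058], 0.65)]
small_bottle [([0.443, -0.596, 0.097], 0.93)]
side [[456.4, 0.0, 254.1], [0.0, 456.4, 184.6], [0.0, 0.0, 1.0]] [0.189 0.398 0.732] [[-0.896, -0.258, 0.362], [-0.445, 0.495, -0.747], [0.014, -0.83, -0.558]]
cap_knob [([0.525, -0.173, 0.137], 0.74)]
neck [([0.504, -0.145, 0.066], 0.82), ([0.687, -0.286, 0.065], 0.65)]
tank [([0.504, -0.146, 0.061], 0.66)]
tray_floor [([0.509, -0.452, 0.006], 0.84), ([0.525, -0.171, 0.139], 0.7)]
reagent_bottle [([0.712, -0.178, 0.076], 0.6)]
swab_jar []
jar_a [([0.659, -0.4, 0.045], 0.62), ([0.504, -0.15, 0.06], 0.23)]
small_bottle [([0.439, -0.587, 0.055], 0.79)]
```

View pics/top0.png

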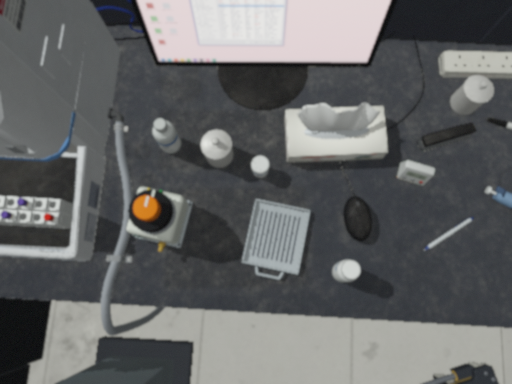

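View pics/side0.png

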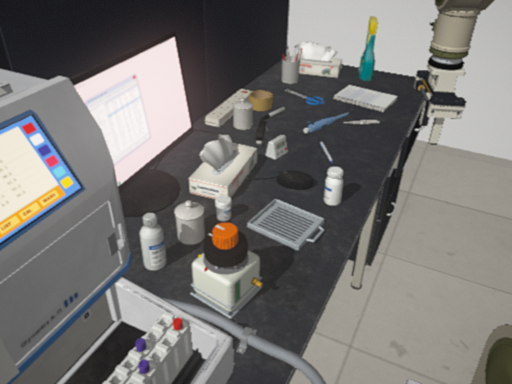

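The top view shows the orange knob at about (146,207), the tray at (277,237) with its handle at (270,273), the reagent bottle, swab jar and jar_a above them, and the small bottle at (346,270). The side view confirms the layout, with the analyser close to the tank on the +y side. Next I'll fit the positions and look at the dash.

```bash
cat > h.py <<'E'
from cell import manip
import cv2,numpy as np
from scipy.optimize import minimize
def proj(m,P):
    P=np.atleast_2d(P);c=(P-m['xyz'])@np.array(m['attitude']);u=c@np.array(m['K']).T;return u[:,:2]/u[:,2:]
def ray(m,uv,z):
    d=np.array(m['attitude'])@np.linalg.inv(m['K'])@np.array([*uv,1.]);o=np.array(m['xyz']);return o+d*(z-o[2])/d[2]
def orange(im):
    h=cv2.cvtColor(im,cv2.COLOR_BGR2HSV);mk=cv2.inRange(h,(5,150,90),(20,255,255))
    n,l,s,c=cv2.connectedComponentsWithStats(mk);return l,s
def cyl(m,xy,z0,z1,r):
    a=np.linspace(0,2*np.pi,60);P=np.array([[xy[0]+r*np.cos(t),xy[1]+r*np.sin(t),z] for z in(z0,z1) for t in a])
    h=cv2.convexHull(proj(m,P).astype(np.float32));M=cv2.moments(h);return np.array([M['m10'],M['m01']])/M['m00'],M['m00']
E
python3 - <<'E'
from h import *
for c,g in [('top',(.535,-.198)),('side',(.525,-.18))]:
    im=cv2.imread(f'pics/{c}0.png');m=manip.camera_model(c)
    uv=proj(m,[*g,.153])[0]
    l,s=orange(im);ids=[i for i in range(1,len(s)) if s[i,4]>30]
    i=min(ids,key=lambda i:np.hypot(*(np.argwhere(l==i).mean(0)[::-1]-uv)))
    mk=cv2.morphologyEx((l==i).astype(np.uint8),cv2.MORPH_CLOSE,np.ones((9,9)))
    cen=np.argwhere(mk).mean(0)[::-1]
    r=minimize(lambda x:np.sum((cyl(m,x,.138,.168,.024)[0]-cen)**2),g,method='Nelder-Mead',options=dict(xatol=1e-5,fatol=1e-6))
    print(c,cen,mk.sum(),r.x,cyl(m,r.x,.138,.168,.024)[1])
    manip.camera(c)
    for t in ['tray_floor','tank']:
        M=manip.masks_of(t,c)
        if M:
            k=M[0]['region'].astype(np.uint8);ct=max(cv2.findContours(k,0,1)[0],key=cv2.contourArea)
            q=cv2.minAreaRect(ct);hull=cv2.approxPolyDP(cv2.convexHull(ct),5,True)[:,0]
            print(t,M[0]['p'],k.sum(),hull.tolist())
            print([np.round(ray(m,p,.018 if t!='tank' else .094)[:2],3).tolist() for p in hull])
im=cv2.imread('pics/top0.png')
a=cv2.resize(im[170:260,110:210],None,fx=4,fy=4,interpolation=2)
b=cv2.resize(im[190:285,235:320],(322,360),interpolation=2)
cv2.imwrite('pics/crop1.png',np.hstack([a,b]))
E
```

```text
top [145.36769759 207.67353952] 582 [ 0.53660121 -0.18955201] 569.7186613414669
tray_floor 0.72 3833 [[257, 199], [309, 211], [297, 272], [277, 278], [243, 261]]
[[0.594, -0.407], [0.573, -0.528], [0.433, -0.506], [0.417, -0.462], [0.45, -0.384]]
tank 0.59 1405 [[168, 191], [191, 207], [180, 245], [160, 249], [127, 227]]
[[0.585, -0.217], [0.553, -0.269], [0.472, -0.254], [0.461, -0.213], [0.503, -0.138]]
side [224.61111111 235.59803922] 612 [ 0.53657956 -0.19143931] 602.0112856678898
tray_floor 0.85 2277 [[248, 222], [275, 199], [324, 219], [323, 231], [299, 249]]
[[0.591, -0.401], [0.572, -0.522], [0.426, -0.5], [0.413, -0.454], [0.441, -0.366]]
tank 0.7 3057 [[257, 255], [262, 285], [231, 318], [191, 293], [192, 263], [200, 254]]
[[0.483, -0.228], [0.439, -0.159], [0.453, -0.064], [0.547, -0.081], [0.588, -0.148], [0.588, -0.178]]
```

View pics/crop1.png

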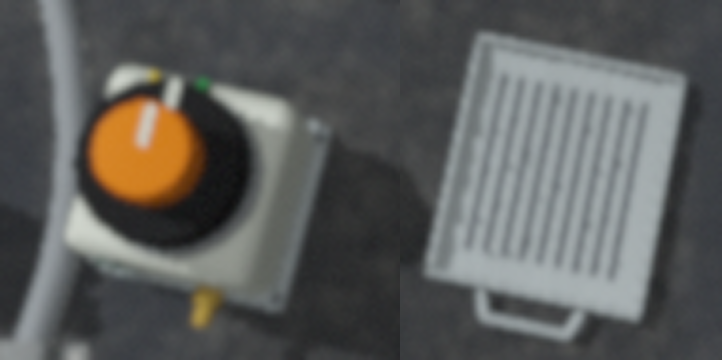

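The knob fits at (0.537, -0.1905) from both views. Its dash lies at about -7.5° in world yaw, which agrees with the tank's -8°, so the cap is closed. My approach keeps the present tool yaw (closing line at -70°), and 75° anticlockwise from there stays away from the analyser. I'll travel above everything first.

```bash
python3 -m handwheel '[{"x":0.147,"y":-0.121},{"x":0.147,"y":-0.121},{"x":0.147,"y":-0.121},{"x":0.147,"y":-0.121},{"x":0.147,"y":-0.121},{"x":0.147,"y":-0.121},{"x":0.147,"y":-0.121},{"x":0.147,"y":-0.121},{"x":0.147,"y":-0.121},{"x":0.147,"y":-0.121},{"x":0.147,"y":-0.121},{"x":0.147,"y":-0.121},{"x":0.147,"y":-0.121},{"x":0.147,"y":-0.121},{"x":0.147,"y":-0.121},{"x":0.147,"y":-0.121},{"x":0.147,"y":-0.121},{"x":0.147,"y":-0.121},{"x":0.147,"y":-0.121},{"x":0.147,"y":-0.121}]' 1 30
python3 -m handwheel '[{},{}]'
cat > look.py <<'E'
import sys
from h import *
s=manip.state();m=manip.camera_model('wrist');im=manip.camera('wrist');cv2.imwrite(f'pics/{sys.argv[1]}.png',im)
print(s['time'],np.round(s['position'],4),np.round(s['tcp_rot'],3).tolist(),np.round(s['force'],1),np.round(s['moment'],2),s['gripper_width'],np.round(s['joint_pos'],2))
E
python3 look.py w1; python3 - <<'E'
from h import *
m=manip.camera_model('wrist');print(m)
im=cv2.imread('pics/w1.png');l,s=orange(im);i=1+s[1:,4].argmax();mk=cv2.morphologyEx((l==i).astype(np.uint8),cv2.MORPH_CLOSE,np.ones((25,25)))
cen=np.argwhere(mk).mean(0)[::-1]
r=minimize(lambda x:np.sum((cyl(m,x,.138,.168,.024)[0]-cen)**2),(.5366,-.1905),method='Nelder-Mead',options=dict(xatol=1e-5,fatol=1e-6))
print(cen,mk.sum(),s[i],r.x,cyl(m,r.x,.138,.168,.024)[1])
m=manip.camera_model('top')
print([np.round(ray(m,p,.018),4)[:2].tolist() for p in [(255.6,198.7),(310.5,210.1),(298.4,275.0),(241.6,262.6)]])
print(manip.search_frame('cap_knob','wrist'))
E
```

```text
1.2 [ 0.2464 -0.6818  0.2186] [[0.94, 0.34, -0.0], [0.34, -0.94, -0.0], [-0.0, -0.0, -1.0]] [ 0.6 -0.9 -0.4] [-0.01  0.01  0.03] 0.9958277890025197 [ 1.15  0.6  -0.    1.6   0.    0.94 -0.08]
{'K': array([[305.31785493,   0.        , 256.50943085],
       [  0.        , 305.31785493, 188.93443501],
       [  0.        ,   0.        ,   1.        ]]), 'xyz': array([ 0.31852628, -0.65630753,  0.38545434]), 'attitude': array([[ 3.41066242e-01, -9.04561282e-01, -2.55817718e-01],
       [-9.40039264e-01, -3.28198974e-01, -9.27987887e-02],
       [-1.69214048e-05,  2.72129234e-01, -9.62260713e-01]])}
[442.5 269. ] 2 [442 269   2   1   2] [ 0.24436544 -0.8502165 ] 3816.7349624326453
[[0.5943, -0.4033], [0.5751, -0.5312], [0.4267, -0.5093], [0.4465, -0.3809]]
[]schema error: expected keys x, y, z, ax, ay, az
schema error: expected keys x, y, z, ax, ay, az
```

View pics/w1.png

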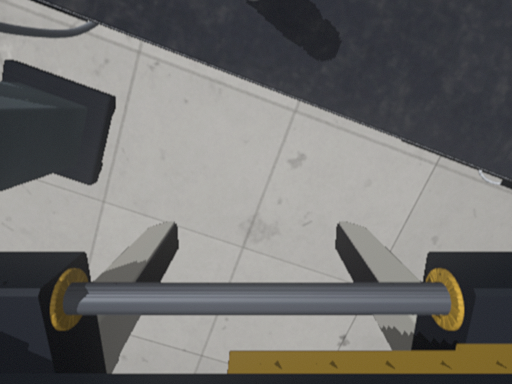

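The picture shows only the floor, the cart edge and the fingers: the rows were refused because every key is required, so nothing moved. The tray corners measure 129 x 150 mm as they should, giving a centre of (0.511, -0.456) and a yaw of -8.5°. I'll repeat the move with all keys.

```bash
python3 -m handwheel '[{"x":0.147,"y":-0.121,"z":0,"ax":0,"ay":0,"az":0},{"x":0.147,"y":-0.121,"z":0,"ax":0,"ay":0,"az":0},{"x":0.147,"y":-0.121,"z":0,"ax":0,"ay":0,"az":0},{"x":0.147,"y":-0.121,"z":0,"ax":0,"ay":0,"az":0},{"x":0.147,"y":-0.121,"z":0,"ax":0,"ay":0,"az":0},{"x":0.147,"y":-0.121,"z":0,"ax":0,"ay":0,"az":0},{"x":0.147,"y":-0.121,"z":0,"ax":0,"ay":0,"az":0},{"x":0.147,"y":-0.121,"z":0,"ax":0,"ay":0,"az":0},{"x":0.147,"y":-0.121,"z":0,"ax":0,"ay":0,"az":0},{"x":0.147,"y":-0.121,"z":0,"ax":0,"ay":0,"az":0},{"x":0.147,"y":-0.121,"z":0,"ax":0,"ay":0,"az":0},{"x":0.147,"y":-0.121,"z":0,"ax":0,"ay":0,"az":0},{"x":0.147,"y":-0.121,"z":0,"ax":0,"ay":0,"az":0},{"x":0.147,"y":-0.121,"z":0,"ax":0,"ay":0,"az":0},{"x":0.147,"y":-0.121,"z":0,"ax":0,"ay":0,"az":0},{"x":0.147,"y":-0.121,"z":0,"ax":0,"ay":0,"az":0},{"x":0.147,"y":-0.121,"z":0,"ax":0,"ay":0,"az":0},{"x":0.147,"y":-0.121,"z":0,"ax":0,"ay":0,"az":0},{"x":0.147,"y":-0.121,"z":0,"ax":0,"ay":0,"az":0},{"x":0.147,"y":-0.121,"z":0,"ax":0,"ay":0,"az":0}]' 1 30
python3 -m handwheel '[{"x":0,"y":0,"z":0,"ax":0,"ay":0,"az":0},{"x":0,"y":0,"z":0,"ax":0,"ay":0,"az":0},{"x":0,"y":0,"z":0,"ax":0,"ay":0,"az":0}]'
cat > knob.py <<'E'
import sys
from h import *
m=manip.camera_model('wrist')
im=cv2.imread(f'pics/{sys.argv[1]}.png');l,s=orange(im);i=1+s[1:,4].argmax();mk=cv2.morphologyEx((l==i).astype(np.uint8),cv2.MORPH_CLOSE,np.ones((25,25)))
cen=np.argwhere(mk).mean(0)[::-1]
r=minimize(lambda x:np.sum((cyl(m,x,.138,.168,.024)[0]-cen)**2),(.5366,-.1905),method='Nelder-Mead',options=dict(xatol=1e-5,fatol=1e-6))
print(cen,mk.sum(),s[i],r.x,cyl(m,r.x,.138,.168,.024)[1])
print(manip.search_frame('cap_knob','wrist'))
E
python3 look.py w2; python3 knob.py w2
```

```text
time: 2.97
position: [0.5384, -0.1893, 0.2188]
tcp_rot: [[0.94, 0.34, 0.0], [0.34, -0.94, -0.0], [0.0, 0.0, -1.0]]
force: [-0.7, -0.2, 0.0]
gripper_width: 0.998
time: 3.22
position: [0.5374, -0.1911, 0.2186]
tcp_rot: [[0.941, 0.34, -0.0], [0.34, -0.941, -0.0], [-0.001, 0.0, -1.0]]
force: [0.2, 0.1, -0.2]
gripper_width: 1.002
3.2167 [ 0.5374 -0.1911  0.2186] [[0.941, 0.34, -0.0], [0.34, -0.941, -0.0], [-0.001, 0.0, -1.0]] [ 0.2  0.1 -0.2] [-0.01  0.07  0.07] 1.0019683676728988 [ 0.28  0.41 -0.05  1.96  0.03  0.77 -1.01]
[256.06784413 204.03055789] 3567 [ 223  169   67   70 3341] [ 0.53682874 -0.19206594] 3432.2373790259007
[{'point': [0.5433, -0.1891, 0.1394], 'p': 0.8}]
```

View pics/w2.png

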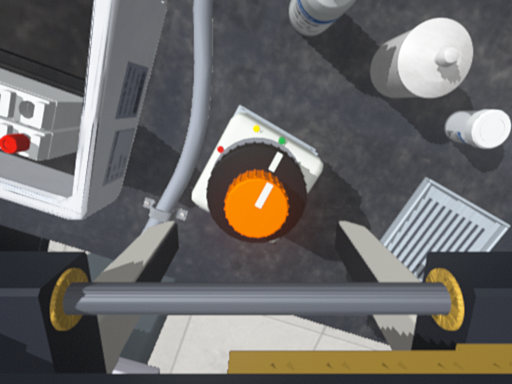

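This shows the knob centred under the tool: knob at (257,204), dash pointing to (277,160), studs green (282,141), yellow (257,128) and red (220,149), and the fingers clear. The wrist fit agrees within 1 mm. I'll descend with the tips about 4 mm above the disc, then grip.

```bash
python3 -m handwheel '[{"x":-0.001,"y":0,"z":0.127,"ax":0,"ay":0,"az":0},{"x":-0.001,"y":0,"z":0.127,"ax":0,"ay":0,"az":0},{"x":-0.001,"y":0,"z":0.127,"ax":0,"ay":0,"az":0},{"x":-0.001,"y":0,"z":0.127,"ax":0,"ay":0,"az":0},{"x":0,"y":0,"z":0,"ax":0,"ay":0,"az":0},{"x":0,"y":0,"z":0,"ax":0,"ay":0,"az":0},{"x":0,"y":0,"z":0,"ax":0,"ay":0,"az":0}]' 1 40
python3 -m handwheel '[{"x":0,"y":0,"z":0,"ax":0,"ay":0,"az":0},{"x":0,"y":0,"z":0,"ax":0,"ay":0,"az":0},{"x":0,"y":0,"z":0,"ax":0,"ay":0,"az":0},{"x":0,"y":0,"z":0,"ax":0,"ay":0,"az":0},{"x":0,"y":0,"z":0,"ax":0,"ay":0,"az":0},{"x":0,"y":0,"z":0,"ax":0,"ay":0,"az":0},{"x":0,"y":0,"z":0,"ax":0,"ay":0,"az":0},{"x":0,"y":0,"z":0,"ax":0,"ay":0,"az":0},{"x":0,"y":0,"z":0,"ax":0,"ay":0,"az":0},{"x":0,"y":0,"z":0,"ax":0,"ay":0,"az":0},{"x":0,"y":0,"z":0,"ax":0,"ay":0,"az":0},{"x":0,"y":0,"z":0,"ax":0,"ay":0,"az":0}]' 0.3 40; python3 look.py w3
```

```text
time: 3.9
position: [0.5373, -0.1916, 0.1432]
tcp_rot: [[0.941, 0.339, 0.001], [0.339, -0.941, -0.0], [0.0, 0.001, -1.0]]
force: [-0.2, -0.2, -0.4]
gripper_width: 1.002
time: 4.9
position: [0.5372, -0.1908, 0.1424]
tcp_rot: [[0.94, 0.34, -0.0], [0.34, -0.94, 0.0], [-0.0, -0.0, -1.0]]
force: [-0.6, 0.6, 1.4]
gripper_width: 0.507
4.9 [ 0.5372 -0.1908  0.1424] [[0.94, 0.34, -0.0], [0.34, -0.94, 0.0], [-0.0, -0.0, -1.0]] [-0.6  0.6  1.4] [ 0.03  0.13 -0.01] 0.5070093570182271 [ 0.27  0.51 -0.05  2.03  0.04  0.6  -1.02]
```

```bash
python3 -m handwheel '[{"x":0,"y":0,"z":0,"ax":0,"ay":0,"az":-0.04},{"x":0,"y":0,"z":0,"ax":0,"ay":0,"az":-0.04},{"x":0,"y":0,"z":0,"ax":0,"ay":0,"az":-0.04},{"x":0,"y":0,"z":0,"ax":0,"ay":0,"az":-0.04},{"x":0,"y":0,"z":0,"ax":0,"ay":0,"az":-0.04},{"x":0,"y":0,"z":0,"ax":0,"ay":0,"az":-0.04}]'
python3 look.py w4
python3 -m handwheel '[{"x":0,"y":0,"z":0,"ax":0,"ay":0,"az":-0.03},{"x":0,"y":0,"z":0,"ax":0,"ay":0,"az":-0.03},{"x":0,"y":0,"z":0,"ax":0,"ay":0,"az":-0.03},{"x":0,"y":0,"z":0,"ax":0,"ay":0,"az":-0.03},{"x":0,"y":0,"z":0,"ax":0,"ay":0,"az":-0.03},{"x":0,"y":0,"z":0,"ax":0,"ay":0,"az":-0.02},{"x":0,"y":0,"z":0,"ax":0,"ay":0,"az":0},{"x":0,"y":0,"z":0,"ax":0,"ay":0,"az":0},{"x":0,"y":0,"z":0,"ax":0,"ay":0,"az":0},{"x":0,"y":0,"z":0,"ax":0,"ay":0,"az":0},{"x":0,"y":0,"z":0,"ax":0,"ay":0,"az":0}]'
python3 look.py w5
python3 - <<'E'
from h import *
im=cv2.imread('pics/w5.png')[100:300,130:390]
t=manip.camera('top')[160:260,100:230]
cv2.imwrite('pics/c5.png',np.hstack([cv2.resize(im,(520,400)),cv2.resize(t,(260,200)).repeat(2,0)[:400]]))
E
```

```text
time: 5.45
position: [0.5372, -0.1907, 0.1424]
tcp_rot: [[0.747, 0.664, 0.0], [0.664, -0.747, 0.0], [0.0, -0.0, -1.0]]
force: [-0.1, -0.7, 1.7]
gripper_width: 0.51
5.45 [ 0.5372 -0.1907  0.1424] [[0.747, 0.664, 0.0], [0.664, -0.747, 0.0], [0.0, -0.0, -1.0]] [-0.1 -0.7  1.7] [ 0.09  0.08 -0.19] 0.5103423218837296 [ 0.35  0.52 -0.16  2.02  0.13  0.61 -0.74]
time: 6.42
position: [0.5387, -0.1876, 0.1424]
tcp_rot: [[0.549, 0.836, 0.002], [0.836, -0.549, 0.004], [0.004, -0.0, -1.0]]
force: [3.7, 9.7, -1.4]
gripper_width: 0.512
6.4167 [ 0.5387 -0.1876  0.1424] [[0.549, 0.836, 0.002], [0.836, -0.549, 0.004], [0.004, -0.0, -1.0]] [ 3.7  9.7 -1.4] [ 2.51 -0.73 -0.96] 0.5115009449917587 [ 0.4   0.52 -0.24  2.02  0.19  0.62 -0.54]
```

View pics/c5.png

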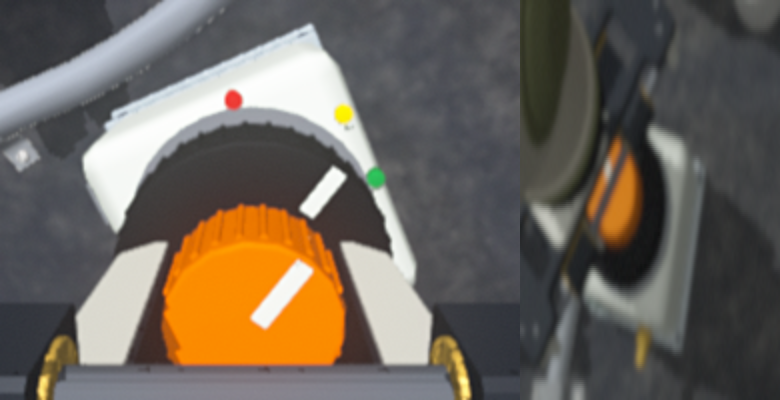

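The crop shows the disc dash at (323,192), the yellow stud at (343,114), green (376,177) and red (233,100). The side force and 3 mm shift along the pads suggest the knob is at its stop and slipping. I'll compute the angles properly.

```bash
cat > ang.py <<'E'
from h import *
m=manip.camera_model('wrist');c=np.array([.5368,-.1911])
def an(v): return round(float(np.degrees(np.arctan2(v[1],v[0]))),1)
def P(x,y,z): return ray(m,(130+x/2,100+y/2),z)[:2]
E
python3 - <<'E'
from ang import *
print('knob dash',an(P(305,266,.168)-P(260,323,.168)),'disc dash',an(P(342,172,.138)-P(305,213,.138)),an(P(342,172,.138)-c),an(P(305,213,.138)-c))
for n,p in dict(g=(376,177),y=(343,113),r=(233,100)).items():
    q=P(*p,.096);print(n,q,an(q-c),np.hypot(*(q-c)))
# deck far edge line
print('base edge',an(P(110,116,.0)-P(312,27,.0)))
E
```

```text
knob dash 21.5 disc dash 17.0 18.1 18.9
g [ 0.58579792 -0.19901996] -9.2 0.049633883039780356
y [ 0.58785075 -0.17238412] 20.1 0.05437336520943195
r [ 0.55797818 -0.14730839] 64.2 0.04864380860069028
base edge 170.1
```

The neck's x is at about -9.7°, and the dash is at 18–21°, so the cap is at roughly 29°, at the first stop. I'll let go a little to shed the side load and wait over a second there, then regrip firmly.

```bash
python3 -m handwheel '[{"x":0,"y":0,"z":0,"ax":0,"ay":0,"az":0},{"x":0,"y":0,"z":0,"ax":0,"ay":0,"az":0},{"x":0,"y":0,"z":0,"ax":0,"ay":0,"az":0},{"x":0,"y":0,"z":0,"ax":0,"ay":0,"az":0},{"x":0,"y":0,"z":0,"ax":0,"ay":0,"az":0},{"x":0,"y":0,"z":0,"ax":0,"ay":0,"az":0},{"x":0,"y":0,"z":0,"ax":0,"ay":0,"az":0},{"x":0,"y":0,"z":0,"ax":0,"ay":0,"az":0},{"x":0,"y":0,"z":0,"ax":0,"ay":0,"az":0}]' 0.65
python3 -m handwheel '[{"x":0,"y":0,"z":0,"ax":0,"ay":0,"az":0},{"x":0,"y":0,"z":0,"ax":0,"ay":0,"az":0},{"x":0,"y":0,"z":0,"ax":0,"ay":0,"az":0},{"x":0,"y":0,"z":0,"ax":0,"ay":0,"az":0},{"x":0,"y":0,"z":0,"ax":0,"ay":0,"az":0},{"x":0,"y":0,"z":0,"ax":0,"ay":0,"az":0},{"x":0,"y":0,"z":0,"ax":0,"ay":0,"az":0},{"x":0,"y":0,"z":0,"ax":0,"ay":0,"az":0},{"x":0,"y":0,"z":0,"ax":0,"ay":0,"az":0},{"x":0,"y":0,"z":0,"ax":0,"ay":0,"az":0}]' 0.3 58
python3 -m handwheel '[{"x":0,"y":0,"z":0.016,"ax":0,"ay":0,"az":0},{"x":0,"y":0,"z":0.016,"ax":0,"ay":0,"az":0},{"x":0,"y":0,"z":0.016,"ax":0,"ay":0,"az":0},{"x":0,"y":0,"z":0.016,"ax":0,"ay":0,"az":0},{"x":0,"y":0,"z":0,"ax":0,"ay":0,"az":0},{"x":0,"y":0,"z":0,"ax":0,"ay":0,"az":0},{"x":0,"y":0,"z":0,"ax":0,"ay":0,"az":0},{"x":0,"y":0,"z":0,"ax":0,"ay":0,"az":0}]'; python3 look.py w6
```

```text
time: 7.27
position: [0.5372, -0.1908, 0.1424]
tcp_rot: [[0.548, 0.836, -0.0], [0.836, -0.548, -0.0], [-0.0, -0.0, -1.0]]
force: [-0.3, 0.4, 0.3]
gripper_width: 0.65
time: 8.1
position: [0.537, -0.1906, 0.1424]
tcp_rot: [[0.548, 0.837, -0.0], [0.837, -0.548, 0.0], [-0.0, -0.0, -1.0]]
force: [-2.3, 1.9, 4.4]
gripper_width: 0.506
time: 8.77
position: [0.5371, -0.1906, 0.1333]
tcp_rot: [[0.548, 0.837, -0.0], [0.837, -0.548, -0.0], [-0.0, -0.0, -1.0]]
force: [-4.1, 2.5, 9.8]
gripper_width: 0.509
8.7667 [ 0.5371 -0.1906  0.1333] [[0.548, 0.837, -0.0], [0.837, -0.548, -0.0], [-0.0, -0.0, -1.0]] [-4.1  2.5  9.8] [ 0.52  0.97 -0.02] 0.5093828897009075 [ 0.4   0.53 -0.23  2.03  0.2   0.6  -0.55]
```

Pressed 9.1 mm with 9.8 N, which matches the spring. Now I'll turn 46° to reach the free zone.

```bash
python3 -m handwheel '[{"x":0,"y":0,"z":0,"ax":0,"ay":0,"az":-0.043},{"x":0,"y":0,"z":0,"ax":0,"ay":0,"az":-0.043},{"x":0,"y":0,"z":0,"ax":0,"ay":0,"az":-0.043},{"x":0,"y":0,"z":0,"ax":0,"ay":0,"az":-0.043},{"x":0,"y":0,"z":0,"ax":0,"ay":0,"az":-0.043},{"x":0,"y":0,"z":0,"ax":0,"ay":0,"az":-0.043},{"x":0,"y":0,"z":0,"ax":0,"ay":0,"az":-0.043},{"x":0,"y":0,"z":0,"ax":0,"ay":0,"az":-0.043},{"x":0,"y":0,"z":0,"ax":0,"ay":0,"az":-0.043},{"x":0,"y":0,"z":0,"ax":0,"ay":0,"az":-0.043},{"x":0,"y":0,"z":0,"ax":0,"ay":0,"az":-0.043},{"x":0,"y":0,"z":0,"ax":0,"ay":0,"az":-0.043},{"x":0,"y":0,"z":0,"ax":0,"ay":0,"az":0},{"x":0,"y":0,"z":0,"ax":0,"ay":0,"az":0},{"x":0,"y":0,"z":0,"ax":0,"ay":0,"az":0}]'
python3 look.py w7
python3 - <<'E'
from h import *
cv2.imwrite('pics/c7.png',cv2.resize(cv2.imread('pics/w7.png')[100:300,130:390],(520,400)))
E
```

```text
time: 10.07
position: [0.5383, -0.1907, 0.1336]
tcp_rot: [[-0.229, 0.973, 0.002], [0.973, 0.229, -0.0], [-0.001, 0.002, -1.0]]
force: [-1.5, 1.4, 9.3]
gripper_width: 0.509
10.0667 [ 0.5383 -0.1907  0.1336] [[-0.229, 0.973, 0.002], [0.973, 0.229, -0.0], [-0.001, 0.002, -1.0]] [-1.5  1.4  9.3] [0.33 0.26 0.15] 0.509433854305646 [ 0.56  0.56 -0.46  2.01  0.4   0.65  0.07]
```

View pics/c7.png

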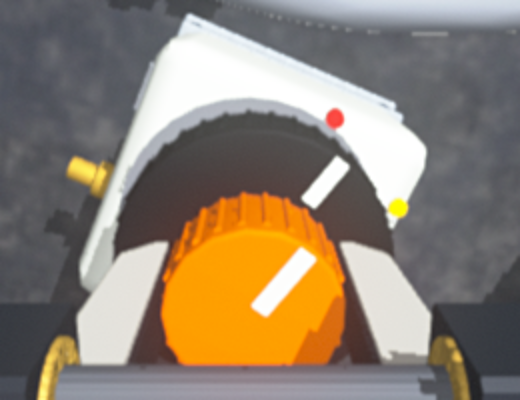

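The dash sits in the same place relative to the fingers as before (no slip) and is close to the red stud, so the cap is at about 75°. I'll lift straight up.

```bash
python3 -m handwheel '[{"x":0,"y":0,"z":-0.02,"ax":0,"ay":0,"az":0},{"x":0,"y":0,"z":-0.02,"ax":0,"ay":0,"az":0},{"x":0,"y":0,"z":-0.02,"ax":0,"ay":0,"az":0},{"x":0,"y":0,"z":-0.02,"ax":0,"ay":0,"az":0},{"x":0,"y":0,"z":-0.02,"ax":0,"ay":0,"az":0},{"x":0,"y":0,"z":-0.02,"ax":0,"ay":0,"az":0},{"x":0,"y":0,"z":0,"ax":0,"ay":0,"az":0},{"x":0,"y":0,"z":0,"ax":0,"ay":0,"az":0}]'
python3 -m handwheel '[{"x":0,"y":0,"z":-0.05,"ax":0,"ay":0,"az":0},{"x":0,"y":0,"z":-0.05,"ax":0,"ay":0,"az":0},{"x":0,"y":0,"z":-0.05,"ax":0,"ay":0,"az":0},{"x":0,"y":0,"z":-0.05,"ax":0,"ay":0,"az":0},{"x":0,"y":0,"z":-0.05,"ax":0,"ay":0,"az":0},{"x":0,"y":0,"z":-0.05,"ax":0,"ay":0,"az":0},{"x":0,"y":0,"z":-0.05,"ax":0,"ay":0,"az":0},{"x":0,"y":0,"z":-0.05,"ax":0,"ay":0,"az":0},{"x":0,"y":0,"z":0,"ax":0,"ay":0,"az":0},{"x":0,"y":0,"z":0,"ax":0,"ay":0,"az":0},{"x":0,"y":0,"z":0,"ax":0,"ay":0,"az":0}]'; python3 look.py w8
python3 - <<'E'
from h import *
manip.camera('top');im=manip.camera('side');cv2.imwrite('pics/s8.png',im[140:340,120:380].repeat(2,0).repeat(2,1))
E
```

```text
time: 10.78
position: [0.5371, -0.1909, 0.1506]
tcp_rot: [[-0.228, 0.974, -0.0], [0.974, 0.228, 0.0], [0.0, -0.0, -1.0]]
force: [-0.5, 0.4, -3.9]
gripper_width: 0.508
time: 11.7
position: [0.537, -0.1908, 0.2106]
tcp_rot: [[-0.228, 0.974, -0.0], [0.974, 0.228, -0.0], [0.0, -0.0, -1.0]]
force: [-0.0, -0.7, -3.3]
gripper_width: 0.507
11.7 [ 0.537  -0.1908  0.2106] [[-0.228, 0.974, -0.0], [0.974, 0.228, -0.0], [0.0, -0.0, -1.0]] [-0.  -0.7 -3.3] [-0.06 -0.09  0.02] 0.5065936168436966 [ 0.61  0.47 -0.52  1.94  0.32  0.81  0.15]
```

View pics/s8.png

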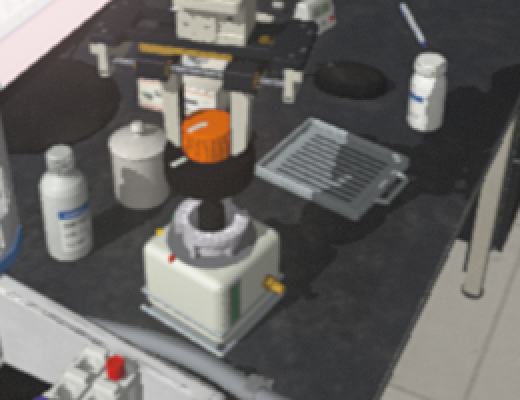

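The cap is free and held, with the wrist carrying 3.3–3.9 N; it hangs upright above the open neck at about (212,160), and the tray at (335,165) is clear. I'll carry it across.

```bash
python3 -m handwheel '[{"x":-0.104,"y":-0.036,"z":0,"ax":0,"ay":0,"az":0},{"x":-0.104,"y":-0.036,"z":0,"ax":0,"ay":0,"az":0},{"x":-0.104,"y":-0.036,"z":0,"ax":0,"ay":0,"az":0},{"x":-0.104,"y":-0.036,"z":0,"ax":0,"ay":0,"az":0},{"x":-0.104,"y":-0.036,"z":0,"ax":0,"ay":0,"az":0},{"x":-0.104,"y":-0.036,"z":0,"ax":0,"ay":0,"az":0},{"x":-0.104,"y":-0.036,"z":0,"ax":0,"ay":0,"az":0},{"x":-0.104,"y":-0.036,"z":0,"ax":0,"ay":0,"az":0},{"x":-0.104,"y":-0.036,"z":0,"ax":0,"ay":0,"az":0},{"x":-0.104,"y":-0.036,"z":0,"ax":0,"ay":0,"az":0},{"x":-0.104,"y":-0.036,"z":0,"ax":0,"ay":0,"az":0},{"x":-0.104,"y":-0.036,"z":0,"ax":0,"ay":0,"az":0},{"x":-0.104,"y":-0.036,"z":0,"ax":0,"ay":0,"az":0},{"x":-0.104,"y":-0.036,"z":0,"ax":0,"ay":0,"az":0},{"x":-0.104,"y":-0.036,"z":0,"ax":0,"ay":0,"az":0},{"x":-0.104,"y":-0.036,"z":0,"ax":0,"ay":0,"az":0},{"x":0,"y":0,"z":0,"ax":0,"ay":0,"az":0},{"x":0,"y":0,"z":0,"ax":0,"ay":0,"az":0},{"x":0,"y":0,"z":0,"ax":0,"ay":0,"az":0}]'
python3 look.py w9
python3 - <<'E'
from h import *
a=manip.camera('side')[140:340,150:400];b=manip.camera('top')[120:320,130:380]
cv2.imwrite('pics/s9.png',np.hstack([cv2.resize(a,None,fx=1.6,fy=1.6),cv2.resize(b,None,fx=1.6,fy=1.6)]))
E
```

```text
time: 13.43
position: [0.5103, -0.4532, 0.2107]
tcp_rot: [[-0.229, 0.973, 0.0], [0.973, 0.229, 0.001], [0.001, 0.0, -1.0]]
force: [0.3, -0.4, -4.0]
gripper_width: 0.507
13.4333 [ 0.5103 -0.4532  0.2107] [[-0.229, 0.973, 0.0], [0.973, 0.229, 0.001], [0.001, 0.0, -1.0]] [ 0.3 -0.4 -4. ] [-0.01 -0.17 -0.02] 0.5072072075303101 [ 0.95  0.6  -0.49  1.69  0.33  0.94  0.57]
```

View pics/s9.png

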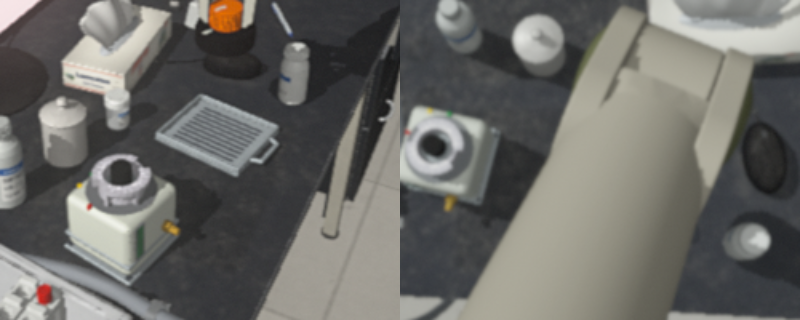

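The side view shows the open neck and the cap held over the tray region, with the bottles and jars undisturbed. In the top view the arm hides the tray. I'll lower to about 15 mm above the floor, then go slowly while watching the force.

```bash
python3 -m handwheel '[{"x":0,"y":0,"z":0.105,"ax":0,"ay":0,"az":0},{"x":0,"y":0,"z":0.105,"ax":0,"ay":0,"az":0},{"x":0,"y":0,"z":0.105,"ax":0,"ay":0,"az":0},{"x":0,"y":0,"z":0.105,"ax":0,"ay":0,"az":0},{"x":0,"y":0,"z":0.105,"ax":0,"ay":0,"az":0},{"x":0,"y":0,"z":0.105,"ax":0,"ay":0,"az":0},{"x":0,"y":0,"z":0.105,"ax":0,"ay":0,"az":0},{"x":0,"y":0,"z":0.105,"ax":0,"ay":0,"az":0},{"x":0,"y":0,"z":0.105,"ax":0,"ay":0,"az":0},{"x":0,"y":0,"z":0.105,"ax":0,"ay":0,"az":0},{"x":0,"y":0,"z":0,"ax":0,"ay":0,"az":0},{"x":0,"y":0,"z":0,"ax":0,"ay":0,"az":0}]'
python3 -m handwheel '[{"x":0,"y":0,"z":0.02,"ax":0,"ay":0,"az":0},{"x":0,"y":0,"z":0.02,"ax":0,"ay":0,"az":0},{"x":0,"y":0,"z":0.02,"ax":0,"ay":0,"az":0},{"x":0,"y":0,"z":0.02,"ax":0,"ay":0,"az":0},{"x":0,"y":0,"z":0,"ax":0,"ay":0,"az":0},{"x":0,"y":0,"z":0,"ax":0,"ay":0,"az":0},{"x":0,"y":0,"z":0,"ax":0,"ay":0,"az":0}]'; python3 look.py w10
```

```text
time: 14.58
position: [0.5102, -0.4527, 0.053]
tcp_rot: [[-0.229, 0.973, -0.001], [0.973, 0.229, 0.001], [0.001, -0.001, -1.0]]
force: [0.5, -0.2, -2.8]
gripper_width: 0.505
time: 15.17
position: [0.5102, -0.4536, 0.0414]
tcp_rot: [[-0.228, 0.974, 0.0], [0.974, 0.228, -0.0], [-0.0, 0.0, -1.0]]
force: [0.8, -0.5, -3.0]
gripper_width: 0.505
15.1667 [ 0.5102 -0.4536  0.0414] [[-0.228, 0.974, 0.0], [0.974, 0.228, -0.0], [-0.0, 0.0, -1.0]] [ 0.8 -0.5 -3. ] [-0.06 -0.09 -0.08] 0.5050097348147435 [ 0.89  0.78 -0.39  1.8   0.46  0.64  0.45]
```

```bash
for r in 1 ; do python3 -m handwheel '[{"x":0,"y":0,"z":0.006,"ax":0,"ay":0,"az":0},{"x":0,"y":0,"z":0.006,"ax":0,"ay":0,"az":0},{"x":0,"y":0,"z":0.006,"ax":0,"ay":0,"az":0},{"x":0,"y":0,"z":0.006,"ax":0,"ay":0,"az":0},{"x":0,"y":0,"z":0.006,"ax":0,"ay":0,"az":0},{"x":0,"y":0,"z":0,"ax":0,"ay":0,"az":0},{"x":0,"y":0,"z":0,"ax":0,"ay":0,"az":0},{"x":0,"y":0,"z":0,"ax":0,"ay":0,"az":0}]'; done; python3 look.py w11
```

```text
time: 15.88
position: [0.5101, -0.4535, 0.0375]
tcp_rot: [[-0.229, 0.974, -0.0], [0.974, 0.229, -0.0], [-0.0, -0.0, -1.0]]
force: [-3.0, 0.3, 5.5]
gripper_width: 0.509
15.8833 [ 0.5101 -0.4535  0.0375] [[-0.229, 0.974, -0.0], [0.974, 0.229, -0.0], [-0.0, -0.0, -1.0]] [-3.   0.3  5.5] [0.37 0.36 0.04] 0.5085649462154416 [ 0.88  0.79 -0.39  1.81  0.47  0.64  0.45]
```

Contact came at TCP z 0.0375, against 0.0374 predicted for standing flat, with 5.5 N upward. I'll release, rise and check.

```bash
python3 -m handwheel '[{"x":0,"y":0,"z":0,"ax":0,"ay":0,"az":0},{"x":0,"y":0,"z":0,"ax":0,"ay":0,"az":0},{"x":0,"y":0,"z":0,"ax":0,"ay":0,"az":0},{"x":0,"y":0,"z":0,"ax":0,"ay":0,"az":0},{"x":0,"y":0,"z":0,"ax":0,"ay":0,"az":0},{"x":0,"y":0,"z":0,"ax":0,"ay":0,"az":0},{"x":0,"y":0,"z":0,"ax":0,"ay":0,"az":0},{"x":0,"y":0,"z":0,"ax":0,"ay":0,"az":0}]' 0.75
python3 -m handwheel '[{"x":0,"y":0,"z":-0.04,"ax":0,"ay":0,"az":0},{"x":0,"y":0,"z":-0.04,"ax":0,"ay":0,"az":0},{"x":0,"y":0,"z":-0.04,"ax":0,"ay":0,"az":0},{"x":0,"y":0,"z":-0.1,"ax":0,"ay":0,"az":0},{"x":0,"y":0,"z":-0.1,"ax":0,"ay":0,"az":0},{"x":0,"y":0,"z":-0.1,"ax":0,"ay":0,"az":0},{"x":0,"y":0,"z":-0.1,"ax":0,"ay":0,"az":0},{"x":0,"y":0,"z":-0.15,"ax":0,"ay":0,"az":0},{"x":0,"y":0,"z":-0.15,"ax":0,"ay":0,"az":0},{"x":0,"y":0,"z":-0.15,"ax":0,"ay":0,"az":0},{"x":0,"y":0,"z":-0.15,"ax":0,"ay":0,"az":0},{"x":0,"y":0,"z":0,"ax":0,"ay":0,"az":0},{"x":0,"y":0,"z":0,"ax":0,"ay":0,"az":0},{"x":0,"y":0,"z":0,"ax":0,"ay":0,"az":0}]'; python3 look.py w12
python3 - <<'E'
from h import *
a=cv2.imread('pics/w12.png');b=manip.camera('side')[120:340,120:380]
cv2.imwrite('pics/s12.png',np.hstack([cv2.resize(a,(400,300)),cv2.resize(b,(355,300))]))
print(manip.search_frame('cap_knob','side'))
E
```

```text
time: 16.6
position: [0.5102, -0.4535, 0.0368]
tcp_rot: [[-0.229, 0.974, 0.0], [0.974, 0.229, -0.0], [-0.0, 0.0, -1.0]]
force: [-0.4, 0.2, 0.7]
gripper_width: 0.749
time: 17.77
position: [0.5097, -0.4535, 0.2049]
tcp_rot: [[-0.228, 0.974, -0.0], [0.974, 0.228, -0.0], [-0.0, -0.0, -1.0]]
force: [-1.0, 0.7, -0.5]
gripper_width: 0.749
17.7667 [ 0.5097 -0.4535  0.2049] [[-0.228, 0.974, -0.0], [0.974, 0.228, -0.0], [-0.0, -0.0, -1.0]] [-1.   0.7 -0.5] [ 0.   -0.06 -0.04] 0.7485535091882392 [ 0.95  0.6  -0.49  1.7   0.34  0.93  0.56]
[{'point': [0.5009, -0.4346, 0.0332], 'p': 0.89}]
```

View pics/s12.png

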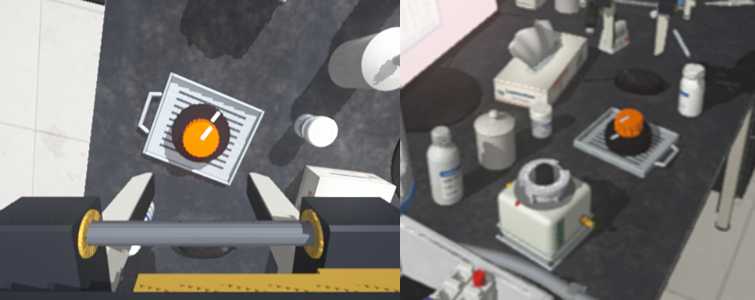

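The cap stands flat and upright in the middle of the tray (knob at (201,138) on the left, (628,122) on the right). All four bottles and jars stand in place, and the gripper is well clear, so I'll hand in.

```bash
python3 -c "
from cell import manip
print(manip.hand_in())"
```

```text
the job is handed in; nothing more can be done
None
```

The wash reservoir is open, and its cap stands upright on the floor of the steel tray. I handed the job in about 18 s into the 56 s limit.

- **Venting:** I turned the cap anticlockwise without pressing until it stopped at about 29°. I waited there for roughly 1.5–2 s, which included slackening the grip and regripping to shed a side load of about 10 N from the fingers slipping at the stop.
- **Freeing:** I pressed the cap down 9.1 mm with 9.8 N, turned it to about 75° without the fingers slipping, and lifted it straight off.
- **Placing:** The cap touched the tray floor at tool height 37.5 mm, against 37.4 mm predicted for standing flat. I let go only after that.

**Last checks:** The final wrist and side pictures show the cap upright near the middle of the tray. All four bottles and jars are still standing, and the gripper is open about 16 cm above the cap with no contact force.

**Disagreements and slips:**
- My estimates of the tray centre differed by up to about 9 mm, within the 18 mm margin.
- The network's last side-view fix on the knob was up to about 2 cm from where I released it, but the pictures show the cap in place.
- My first move command was refused because of missing keys, and nothing moved.

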